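Pin an electrolyser test cell into line

TASK

Finish stacking the test cell: lay the grey-blue end plate with the bar handle on top of the crooked stack on the assembly base, its copper tab directly above the base's copper tab. Then drive both orange-headed tapered pins all the way home through the two pin holes, so that every layer is pulled into line with the base, and leave the pins in. Do not knock over or shove the bottles and other things standing about.

Things in the scene. Friction and masses are not known exactly. Their poses are not given: they have to be found in the camera images.
- base: assembly base, fixed to the bench: aluminium plate 180 x 130 x 12 mm on four legs, top 52 mm above the bench, open beneath. Origin on the bench under its centre, z up, x along the long side. A copper tab sticks out of its -x edge. Its two 20.5 mm through holes at (+62, -37) and (-62, +37) mm are the reference: the layers on it lie crooked
- base_hole0 (a point): centre of the base's hole at (+62, -37) mm, at the level of the base's top
- base_hole1 (a point): centre of the base's hole at (-62, +37) mm, at the level of the base's top
- frame: loose white plastic frame 160 x 110 x 10 mm, 0.18 kg, with a window, lying on the base; same two 20.5 mm holes at (+62, -37), (-62, +37) mm. Origin at the centre of its underside, x along the long side. It starts 2 to 5 mm and up to 0.02 rad out of line with the base and slides when pushed
- frame_hole0 (a point): centre of the frame's hole at (+62, -37), on its top face
- frame_hole1 (a point): centre of the frame's hole at (-62, +37), on its top face
- flow_plate: loose dark graphite plate 160 x 110 x 10 mm, 0.25 kg, with a serpentine pattern, lying on the frame (its top 72 mm above the bench), out of line the other way by as much; same holes, origin and axes as the frame
- flow_plate_hole0 (a point): centre of the graphite plate's hole at (+62, -37), on its top face
- flow_plate_hole1 (a point): centre of the graphite plate's hole at (-62, +37), on its top face
- end_plate: loose end plate, grey-blue anodised aluminium, 160 x 110 x 14 mm, 0.36 to 0.54 kg, flat on the bench; origin at the centre of its underside, x along the long side. Two 20.5 mm holes at (+62, -37), (-62, +37) mm. Copper tab (30 mm wide, sticks out 25 mm) at its -x edge. Brass hose stubs at (+56, +37), (-56, -37) mm rise 23 mm above the plate. On the stack its underside is 72 mm above the bench
- end_plate_handle (a point): middle of the black bar handle over the end plate's centre, 43 mm above the plate's underside: 70 mm long along the plate's x, 14 mm wide, 14 mm high, on two posts, its underside 22 mm above the plate's top
- end_plate_hole0 (a point): centre of the end plate's hole at (+62, -37), on its top face
- end_plate_hole1 (a point): centre of the end plate's hole at (-62, +37), on its top face
- pin_stand: blue sheet-metal stand, fixed to the bench, 120 (x) x 56 (y) mm, top 88 mm above the bench; holds the pins upright at (+30, 0) and (-30, 0) mm
- pin_a: tapered pin, 0.14 kg, upright in the stand's hole at +x. Origin on its axis at the flange's underside, z towards the head. Below: 42 mm of 19 mm diameter, then a 36 mm taper to a 6 mm tip. Flange 32 mm diameter, 5 mm thick; above it a round orange head 24 mm in diameter, from 5 to 45 mm. Home, its origin is 86 mm above the bench, flange on the end plate. About 5 to 20 N downward drives it
- pin_b: the other tapered pin, the same, standing in the stand's hole at -x. Either pin may go in either hole
- amber_bottle: bystander: brown bottle, 56 mm diameter, 116 mm tall, close behind the base; origin at its foot
- blue_cap_bottle: bystander: white bottle with blue cap, 48 mm diameter, 98 mm tall, close behind the pin stand; origin at its foot
- specimen_cup: bystander: specimen cup with yellow lid, 65 mm diameter, 64 mm tall; origin at its foot
- timer: bystander: white lab timer 64 x 64 x 18 mm; origin at its underside
- white_cup: bystander: white-lidded specimen cup, 65 mm diameter, 64 mm tall, close behind the end plate; origin at its foot
- marker: bystander: black marker 133 mm long (y), 16 mm thick, lying near the front edge

How it is judged:
On the way:
1. the end plate lies on the stack, its tab over the base's tab, within 8 mm, and let go (horizontal distance between end_plate_hole0 and base_hole0 below 0.008 m and horizontal distance between end_plate_hole1 and base_hole1 below 0.008 m and z of end_plate in the frame of base below 0.0745 m and contact force between the fingers and end_plate below 0.05 N), for 0.2 s.
At the end, for the whole second after the job is handed in: Both pins are home: within 2.5 mm of the axes of the base's two holes, upright, flanges within 2.5 mm of their seat. Frame, graphite plate and end plate lie flat on one another, each hole within 2 mm of the base's, tab over tab, all at rest ((horizontal distance between pin_a and base_hole0 below 0.0025 m or horizontal distance between pin_a and base_hole1 below 0.0025 m) and z of each of pin_a, pin_b in the frame of base below 0.0885 m and angle between each of pin_a, pin_b's own z axis and vertical below 0.06 rad and (horizontal distance between pin_b and base_hole0 below 0.0025 m or horizontal distance between pin_b and base_hole1 below 0.0025 m) and horizontal distance between each of frame_hole0, flow_plate_hole0, end_plate_hole0 and base_hole0 below 0.002 m and horizontal distance between each of frame_hole1, flow_plate_hole1, end_plate_hole1 and base_hole1 below 0.002 m and z of frame in the frame of base between 0.0505 and 0.0535 m and z of flow_plate in the frame of base between 0.0605 and 0.0635 m and z of end_plate in the frame of base between 0.0705 and 0.074 m and linear speed of each of pin_a, pin_b, end_plate below 0.02 m/s); the robot touches nothing.
It fails at once if a bystander is shoved more than 30 mm (distance of any of amber_bottle, blue_cap_bottle, specimen_cup, timer, white_cup, marker from where it was at the start of the episode above 0.03 m).
It fails at once if a bottle or a cup is tipped over (angle between any of amber_bottle, blue_cap_bottle, specimen_cup, white_cup's own z axis and vertical above 0.5 rad).
It also fails if it takes over 72 s, if anything falls off the work surface, if the arm or the gripper's body presses on something with over 40 N, if the wrist force passes 120 N, or if a joint passes its speed limit or range.

ROBOT

A 6-joint arm with a two-finger parallel gripper is mounted at the origin on a cart in front of the work surface, level with it; the furniture and walls round the work are solid. World frame = base frame: x ahead of the robot, y to its left, z up, the work surface at z = 0. Lengths are in m, angles in rad, forces in N, time in s.
With the tool pointing down it reaches from about 0.3 to 0.775 m from the base axis. Payload 14.6 kg.
Tool frame: the origin (TCP) lies at the very end of the fingers, on their centre line; the grasp point (between the pads) lies 19 mm behind it; z points along the fingers, y is the line along which they close (so a half turn about z gives the same grasp; the last joint's range is limited). The gripper opens to 94 mm and grips with 3 to 60 N. Pads are 16 mm wide; open, the fingers measure 119 mm over their backs; the gripper's body (75 mm by 177 mm) begins 78 mm behind the grasp point.
Start: joints at [-1.326, 0.3, 1.521, -0, 1.321, -0.067], TCP at [0.169, -0.523, 0.205] pointing down, gripper open.
Joint ranges: [-3.03, 3.03], [-0.79, 2.21], [0.23, 2.52], [-1.04, 4.18], [0, 3.07], [-2.55, 2.55]. Speed limits (rad/s): [2.22, 2.22, 2.57, 3.14, 3.14, 3.14].

INTERFACE

Orientations are given as [roll, pitch, yaw] about the fixed x, y, z axes, in that order (R = Rz(yaw) Ry(pitch) Rx(roll)).
In Python, from station import ctrl gives the robot as it stands.
- The arm moves only by the shell command python3 -m pendant 'ROWS' [OPENING] [FORCE]. ROWS is JSON, a list of rows, each a list of 2 entries, a list of its own where there are three numbers: the shift along the world's x, y, z in cm, then the turn about the world's z in rad. A call has 1 to 20 rows; each row shifts and turns the commanded pose from where the row before left it; what a row does not reach is not made up. A row lasts 1/12 s, in which the tool goes at most 41.7 mm and 7.16 degrees, less where a joint would pass 70% of its speed; a pose out of reach is approached as far as the arm can. A call is refused whole if a number of a shift passes 4.17 or a number of a turn 0.125, either way. A call with a gripper value outside its range is refused whole. OPENING is the opening, from 0 (shut) to 1 (fully open), set as the call begins (- or left out, the last holds). The fingers move at their own pace and stop on an object; FORCE is the grip in N (left out, the last holds). Time passes only in rows, so rows that do not move let the fingers close. It gives the time, the measured TCP pose, the force, the opening and the grip force at its end, in the units of the state.
- ctrl.get_obs(): the state, without advancing time (a new reading comes with each control period).
- ctrl.camera(name): name is "side" or "top" or "wrist"; returns a dict with "color" (384x512x3 uint8, red, green, blue), "intrinsics" (3x3 intrinsics, pixels), "k1" (the pictures are not rectified: a ray, as slopes to the right and down, at radius r is drawn at 1 + k1 r^2 times it, then the intrinsics apply), "camera_from_world" (4x4, takes a point from world to camera coordinates). Camera axes: x right, y down, z forward; pixel columns grow to the right and rows downward; lengths in m; the calibration is good to about 2 mm. A picture is of the moment at which its call begins. There is no depth.
- ctrl.hand_in(): hands the job in; it is judged then, once.
The state is a dict: "time_s": time; "qpos": joint angles; "joint_vel": joint speeds; "tau": joint torques, N m; "ee_pos": TCP position; "eef_rot": TCP orientation; "force": force on the tool from outside, world axes, zero at the start; "moment": the same for the moment, N m; "grip_width": finger opening in m; "grip_force": force on a finger pad.
Only numpy, scipy, OpenCV 4.12 (cv2) and the standard library are available. Lean on these libraries where they do the work, as an engineer would, in place of code of your own. Each camera call takes 0.05 s, during which the arm holds its last target. There are 200 camera calls.

## Working session

There is one attempt and no reset: what is moved stays moved. The work goes in short steps, Python scripts to look and compute and a shell command to move; the robot and the scene stay as the last step left them, time stands still between calls to the robot, and variables do not carry over. Pictures are saved under pics/ and viewed, at most 10 in all, crops included, and the job is handed in when it is done.

```bash
mkdir -p pics; ls; cat > h.py <<'E'
from station import ctrl
import numpy as np, cv2
def snap(name,fn=None):
    c=ctrl.camera(name); 
    if fn: cv2.imwrite('pics/'+fn,c['color'][:,:,::-1])
    return c
def world(c,uv,z):
    K=np.array(c['intrinsics']); T=np.array(c['camera_from_world'])
    d=np.array([(uv[0]-K[0,2])/K[0,0],(uv[1]-K[1,2])/K[1,1]]); s=d.copy()
    for _ in range(20): s=d/(1+c['k1']*(s@s))
    R=T[:3,:3]; o=-R.T@T[:3,3]; r=R.T@np.array([s[0],s[1],1])
    return o+r*(z-o[2])/r[2]
def pix(c,p):
    K=np.array(c['intrinsics']); T=np.array(c['camera_from_world'])
    q=T[:3,:3]@np.array(p)+T[:3,3]; s=q[:2]/q[2]; s=s*(1+c['k1']*(s@s))
    return np.array([K[0,0]*s[0]+K[0,2],K[1,1]*s[1]+K[1,2]])
E
python3 - <<'E'
from h import *
import pickle
a=snap('top');b=snap('side')
pickle.dump((a,b),open('c.pkl','wb'))
cv2.imwrite('pics/top.png',cv2.resize(a['color'][:,:,::-1],(800,600),interpolation=cv2.INTER_CUBIC))
cv2.imwrite('pics/side.png',cv2.resize(b['color'][:,:,::-1],(800,600),interpolation=cv2.INTER_CUBIC))
print(ctrl.get_obs())
for c in (a,b): print(c['intrinsics'],c['k1'],np.linalg.inv(c['camera_from_world'])[:3,3])
E
```

```text
pics
{'time_s': 0.1, 'qpos': array([-1.32557297e+00,  3.00395387e-01,  1.52151500e+00,  3.49420677e-05,
        1.32067636e+00, -6.66295169e-02]), 'joint_vel': array([ 1.25134779e-03, -3.06473396e-03, -2.36290545e-03,  2.54208865e-04,
       -1.18191325e-04, -6.26963795e-05]), 'tau': array([-1.10483732e-03, -5.32649517e+01, -3.53286695e+01,  7.08448444e-02,
        2.35108612e-02, -8.09474659e-05]), 'ee_pos': array([ 0.16868769, -0.5232539 ,  0.20495581]), 'eef_rot': array([-3.14060302e+00, -9.99581018e-05,  3.11844156e-01]), 'force': array([0.29429198, 0.49996331, 0.12431065]), 'moment': array([-0.03844439, -0.00343074, -0.02665133]), 'grip_force': 0.0, 'grip_width': 0.09427237251018257}
[[447.79063122   0.         263.63948815]
 [  0.         447.79063122 192.66441534]
 [  0.           0.           1.        ]] -0.03945683951718831 [0.26276915 0.19906598 1.22699472]
[[380.64729958   0.         254.19671147]
 [  0.         380.64729958 193.16209586]
 [  0.           0.           1.        ]] -0.05819536166522746 [ 0.30643339 -0.80847428  0.56224641]
```

View pics/top.png

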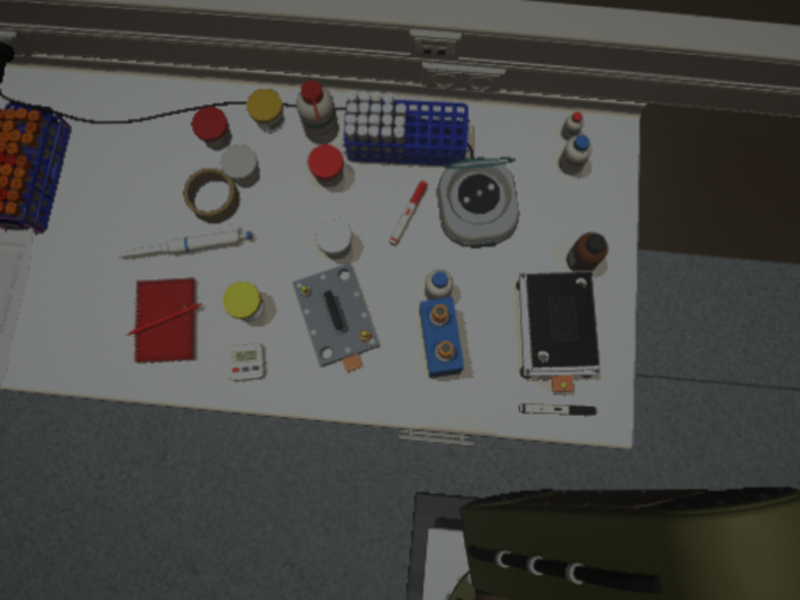

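View pics/side.png

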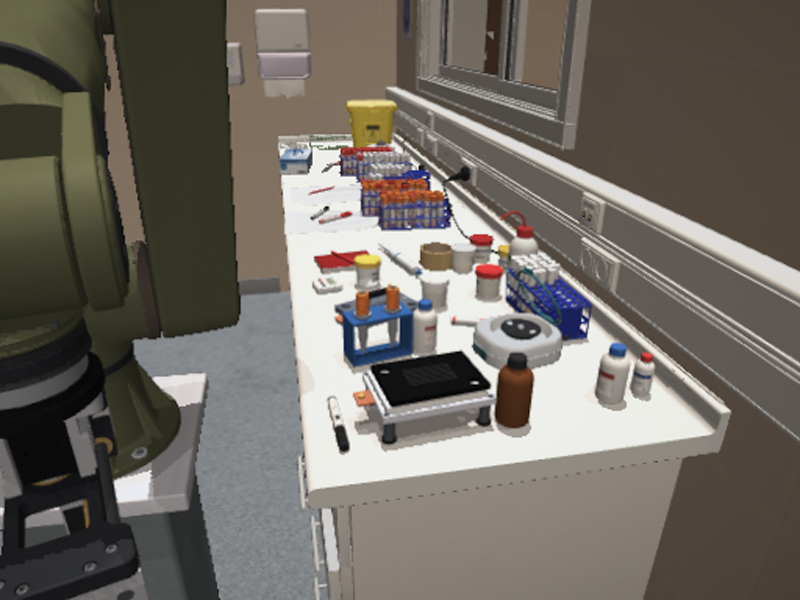

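The top view shows the end plate at (336,315) with its tab at (352,362), pins at (440,314) and (446,350), and the base at (560,325) with its tab at (563,384). Image up is roughly +x and image left is +y. I'll enlarge both work areas into one picture.

```bash
python3 - <<'E'
from h import *
import pickle
a,b=pickle.load(open('c.pkl','rb'))
im=a['color'][:,:,::-1]
im=np.clip(im.astype(float)*1.5,0,255).astype(np.uint8)
# crop: cols 180..260 rows 160..245 ; cols 325..390 rows
c1=cv2.resize(im[165:245,180:246],None,fx=6,fy=6,interpolation=cv2.INTER_CUBIC)
c2=cv2.resize(im[165:245,326:392],None,fx=6,fy=6,interpolation=cv2.INTER_CUBIC)
cv2.imwrite('pics/crop.png',np.hstack([c1,c2]))
E
```

```text
(no output)
```

View pics/crop.png

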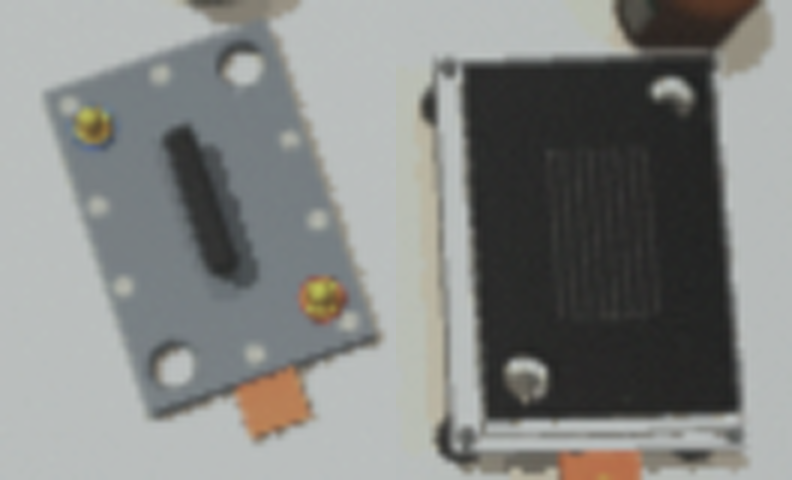

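In the crop, the end-plate holes are at (241,63) and (172,364), and the handle runs (178,133) to (225,272). The base corners are at (437,60), (447,452) and (742,448), with its tab centred at about u=600. The graphite holes are at (671,93) and (526,377).

```bash
python3 - <<'E'
from h import *
import pickle
a,b=pickle.load(open('c.pkl','rb'))
L=lambda u,v,z: world(a,(180+(u+.5)/6-.5,165+(v+.5)/6-.5),z)[:2]
R=lambda u,v,z: L(u-396+6*146,v,z)
np.set_printoptions(precision=4,suppress=True)
def an(d): return np.arctan2(d[1],d[0])
h0,h1=L(241,63,.014),L(172,364,.014)
nom=an(np.array([124,-74]))
print('end',(h0+h1)/2,np.linalg.norm(h0-h1),'yaw',an(h0-h1)-nom)
e=[L(178,133,.057),L(225,272,.057)];print('handle',(e[0]+e[1])/2,an(e[0]-e[1]))
tl,bl,br=R(437,60,.052),R(447,452,.052),R(742,448,.052)
print('base',tl,bl,br,(tl+br)/2,an(tl-bl),an(br-bl)+np.pi/2,np.linalg.norm(tl-bl),np.linalg.norm(br-bl))
f=[R(463,65,.072),R(715,57,.072),R(740,415,.072),R(484,418,.072)];print('flow',np.mean(f,0),an(f[0]-f[3]),an(f[1]-f[2]))
f0,f1=R(671,93,.072),R(526,377,.072);print('flowh',(f0+f1)/2,an(f0-f1)-nom,f0,f1)
for p in((440,314),(446,350)):print('pin',world(a,np.array(p)*.64-.2,.133))
for n,p,z in(('amber',(594,242),.11),('blue',(440,279),.095),('wcup',(334,233),.064),('timer',(246,360),.018),('spec',(242,298),.064),('marker',(558,409),.016)):print(n,world(a,np.array(p)*.64-.2,z)[:2])
E
```

```text
end [0.4973 0.3563] 0.14442253456944332 yaw 0.430754189080626
handle [0.493  0.3536] 0.4327638717137949
base [0.5888 0.0395] [0.4118 0.0248] [ 0.4252 -0.1046] [ 0.507  -0.0325] 0.08299616801710258 0.10300482260931898 0.17757697298352496 0.13006118398556682
flow [ 0.5101 -0.0341] 0.11384864781609502 0.1038559794467301
flowh [ 0.5113 -0.0335] 0.12698521536639368 [ 0.5777 -0.0624] [ 0.4449 -0.0045]
pin [0.4873 0.1734 0.133 ]
pin [0.4304 0.1592 0.133 ]
amber [ 0.6379 -0.0736]
blue [0.5545 0.1774]
wcup [0.628  0.3674]
timer [0.3986 0.5003]
spec [0.4984 0.5107]
marker [ 0.3637 -0.0452]
```

```bash
python3 -m pendant '[[[0.8,2,0],0],[[1.4,3.7,0],0],[[1.4,3.8,0],0],[[1.4,3.8,0],0],[[1.4,3.8,0],0],[[1.4,3.8,0],0],[[1.4,3.8,0],0],[[1.4,3.8,0],0],[[1.4,3.8,0],0],[[1.4,3.8,0],0],[[1.4,3.8,0],0],[[1.4,3.8,0],0],[[1.4,3.8,0],0.02],[[1.4,3.8,0],0.02],[[1.4,3.8,0],0.02],[[1.4,3.8,0],0.02],[[1.4,3.8,0],0.02],[[1.4,3.8,0],0.02],[[1.4,3.8,0],0],[[1.4,3.8,0],0]]' 1; python3 -m pendant '[[[1.5,4,0],0],[[1.5,4,0],0],[[1.2,3,0],0],[[1,2,0],0],[[0,0,0],0],[[0,0,0],0]]'
```

```text
time_s: 1.77
ee_pos: [0.4428, 0.2198, 0.2052]
eef_rot: [3.142, 0.0, 0.432]
force: [0.8, -0.7, 1.1]
grip_width: 0.0942
grip_force: 0.0
time_s: 2.27
ee_pos: [0.4937, 0.3459, 0.2044]
eef_rot: [3.141, 0.002, 0.433]
force: [0.1, -0.9, 0.9]
grip_width: 0.0937
grip_force: 0.0
```

```bash
python3 - <<'E'
from h import *
import pickle
a=snap('wrist'); pickle.dump(a,open('w1.pkl','wb'))
cv2.imwrite('pics/w1.png',cv2.resize(a['color'][:,:,::-1],(800,600),interpolation=cv2.INTER_CUBIC))
E
```

```text
(no output)
```

View pics/w1.png

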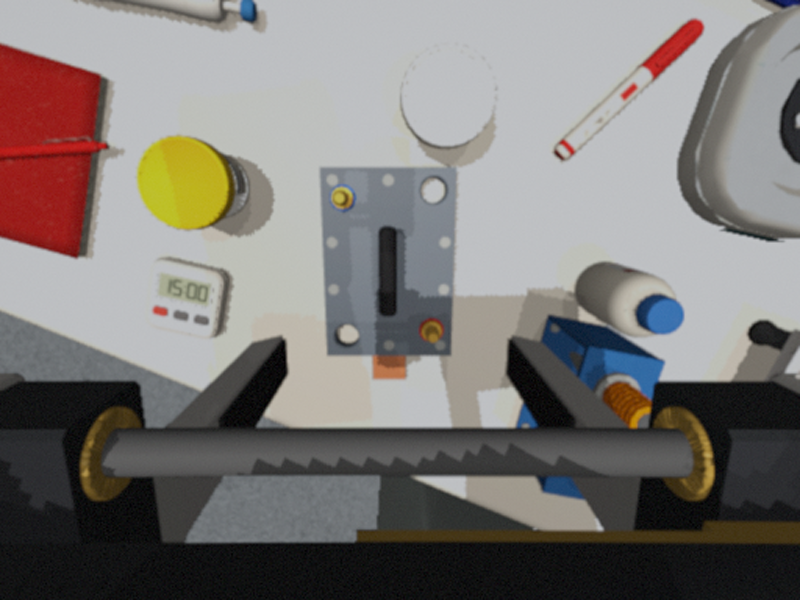

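The wrist view shows the end-plate holes at (433,190) and (347,333), with the bar from (388,228) to (388,314).

```bash
python3 - <<'E'
from h import *
import pickle
a=pickle.load(open('w1.pkl','rb'))
W=lambda u,v,z: world(a,np.array((u,v))*.64-.18,z)[:2]
an=lambda d:np.arctan2(d[1],d[0])
h0,h1=W(433,190,.014),W(347,333,.014);e=W(388,228,.05),W(388,314,.05)
print((h0+h1)/2,np.linalg.norm(h0-h1),an(h0-h1)-an((124,-74)),(e[0]+e[1])/2,an(e[0]-e[1]))
E
```

```text
[0.50057306 0.3580086 ] 0.14186184943965044 0.42912090287310833 [0.50030484 0.35744848] 0.42770637278166457
```

```bash
python3 -m pendant '[[[0.55,1.1,-2.4],0],[[0,0,-3],0],[[0,0,-3],0],[[0,0,-3],0],[[0,0,-2.4],0],[[0,0,-2],0],[[0,0,-1.4],0],[[0,0,-0.7],0],[[0,0,0],0],[[0,0,0],0]]' 1 && python3 -m pendant '[[[0,0,0],0],[[0,0,0],0],[[0,0,0],0],[[0,0,0],0],[[0,0,0],0],[[0,0,0],0],[[0,0,0],0],[[0,0,0],0]]' 0 50
```

```text
time_s: 3.15
ee_pos: [0.4998, 0.3562, 0.0273]
eef_rot: [-3.142, -0.001, 0.431]
force: [0.0, 0.2, 0.1]
grip_width: 0.0939
grip_force: 0.0
time_s: 3.82
ee_pos: [0.4995, 0.3566, 0.0265]
eef_rot: [-3.142, 0.0, 0.432]
force: [0.4, -0.3, -0.1]
grip_width: 0.0438
grip_force: 0.0
```

```bash
python3 -m pendant '[[[0,0,0],0],[[0,0,0],0],[[0,0,0],0],[[0,0,0],0],[[0,0,0],0],[[0,0,0],0],[[0,0,0],0]]' 0 50 && python3 -m pendant '[[[0,0,0.3],0],[[0,0,0.8],0],[[0,0,1.8],0],[[0,0,2.5],0],[[0,0,3],0],[[0,0,3],0],[[0,0,3],0],[[0,0,2],0],[[0,0,1],0],[[0,0,0],0]]'
```

```text
time_s: 4.4
ee_pos: [0.4995, 0.3565, 0.0264]
eef_rot: [3.142, 0.0, 0.432]
force: [0.2, -0.3, 0.4]
grip_width: 0.0135
grip_force: 50.0
time_s: 5.23
ee_pos: [0.4999, 0.3569, 0.2028]
eef_rot: [-3.141, -0.003, 0.432]
force: [0.4, 1.0, -4.6]
grip_width: 0.0133
grip_force: 50.0
```

```bash
python3 -m pendant '[[[-0.2,-1,0],-0.01],[[-0.4,-2,0],-0.03],[[-0.4,-2.8,0],-0.05],[[-0.5,-3,0],-0.05],[[-0.5,-3,0],-0.05],[[-0.5,-3,0],-0.05],[[-0.5,-3,0],-0.05],[[-0.5,-3,0],-0.04],[[-0.3,-2.5,0],-0.01],[[-0.2,-1.6,0],0],[[0,-0.8,0],0],[[0,0,0],0],[[0,0,0],0]]' && python3 - <<'E'
from h import *
import pickle
a=snap('wrist'); pickle.dump(a,open('w2.pkl','wb'))
cv2.imwrite('pics/w2.png',cv2.resize(a['color'][:,:,::-1],(800,600),interpolation=cv2.INTER_CUBIC))
o=ctrl.get_obs();print(o['ee_pos'],o['eef_rot'])
E
```

```text
time_s: 6.32
ee_pos: [0.4592, 0.0996, 0.1997]
eef_rot: [-3.141, 0.001, 0.091]
force: [-0.3, 0.0, -5.1]
grip_width: 0.0135
grip_force: 50.0
[0.45928221 0.1000544  0.19980817] [-3.14140817e+00  1.04684060e-03  9.17836933e-02]
```

View pics/w2.png

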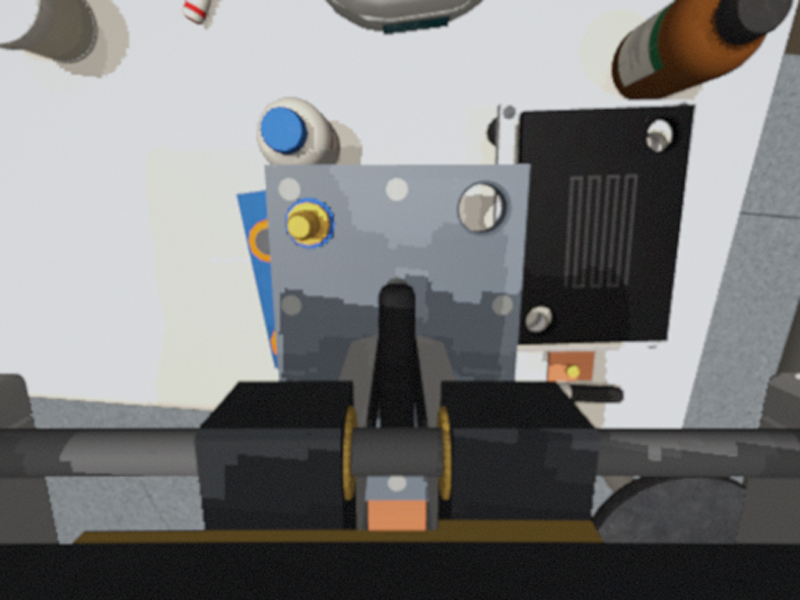

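The held plate's hole0 is at (482,208), its back corners are at (265,165) and (530,165), and its tab is at (397,515). The base's back-left corner is at (499,105), its front-right corner at (657,347) and its tab stud at (572,371). The graphite holes are at (660,135) and (538,319).

```bash
python3 - <<'E'
from h import *
import pickle
np.set_printoptions(precision=4,suppress=True)
a=pickle.load(open('w2.pkl','rb'))
W=lambda u,v,z: world(a,np.array((u,v))*.64-.18,z)[:2]
an=lambda d:np.arctan2(d[1],d[0])
b0,b1=W(499,105,.052),W(657,347,.052)
print('base',(b0+b1)/2,np.linalg.norm(b0-b1),an(b0-b1)-an((90,65)))
f=[W(521,113,.072),W(693,104,.072),W(667,340,.072),W(519,344,.072)];print('flow',np.mean(f,0),an(f[0]-f[3]),an(f[1]-f[2]))
f0,f1=W(660,135,.072),W(538,319,.072);print('flowh',(f0+f1)/2,an(f0-f1)-an((124,-74)),np.linalg.norm(f0-f1))
t=W(572,371,.052);c=(b0+b1)/2;print('tab',t,an(c-t),np.linalg.norm(c-t))
zt=.1998-.0265+.014
c0,c1,h=W(265,165,zt),W(530,165,zt),W(482,208,zt);print('plate back',(c0+c1)/2,an(c0-c1)-np.pi/2,np.linalg.norm(c0-c1),h,W(397,515,zt))
y=.0918;R=np.array([[np.cos(y),-np.sin(y)],[np.sin(y),np.cos(y)]])
for p,q in(((80,0),(c0+c1)/2),((62,-37),h)): print('centre est',q-R@np.array(p)/1000)
E
```

```text
base [ 0.5114 -0.0314] 0.21972624676321661 0.11144125728762189
flow [ 0.514  -0.0341] 0.1475785464819708 0.13074756412177307
flowh [ 0.5144 -0.0317] 0.11765311138242823 0.14319530202703876
tab [ 0.4042 -0.0433] 0.11020474606783565 0.10781867899833997
plate back [0.5386 0.1077] 0.09031407329915941 0.11044521944878555 [0.5244 0.0702] [0.3697 0.0926]
centre est [0.4589 0.1004]
centre est [0.4593 0.1014]
```

```bash
python3 -m pendant '[[[0.4,-1,0],0.005],[[0.9,-2.2,0],0.012],[[1,-2.6,0],0],[[1,-2.6,0],0],[[0.9,-2.4,0],0],[[0.6,-1.6,0],0],[[0.3,-0.8,0],0],[[0,0,0],0],[[0,0,-1],0],[[0,0,-2],0],[[0,0,-2],0],[[0,0,-2],0],[[0,0,-1],0],[[0,0,-0.5],0],[[0,0,0],0],[[0,0,0],0]]'
```

```text
time_s: 7.7
ee_pos: [0.5108, -0.032, 0.116]
eef_rot: [3.141, -0.001, 0.109]
force: [0.3, 1.1, -4.6]
grip_width: 0.0136
grip_force: 50.0
```

```bash
python3 - <<'E'
from h import *
import pickle
a=snap('side'); w=snap('wrist'); pickle.dump((a,w),open('w3.pkl','wb'))
p=pix(a,(.5,-.04,.09)).astype(int); print(p)
x,y=max(p[0]-64,0),max(p[1]-72,0)
c=cv2.resize(a['color'][y:y+144,x:x+128,::-1],(400,450),interpolation=cv2.INTER_CUBIC)
d=cv2.resize(w['color'][:,:,::-1],(400,300));d=cv2.copyMakeBorder(d,0,150,0,0,cv2.BORDER_CONSTANT)
cv2.imwrite('pics/w3.png',np.hstack([c,d]))
E
```

```text
[269 233]
```

View pics/w3.png

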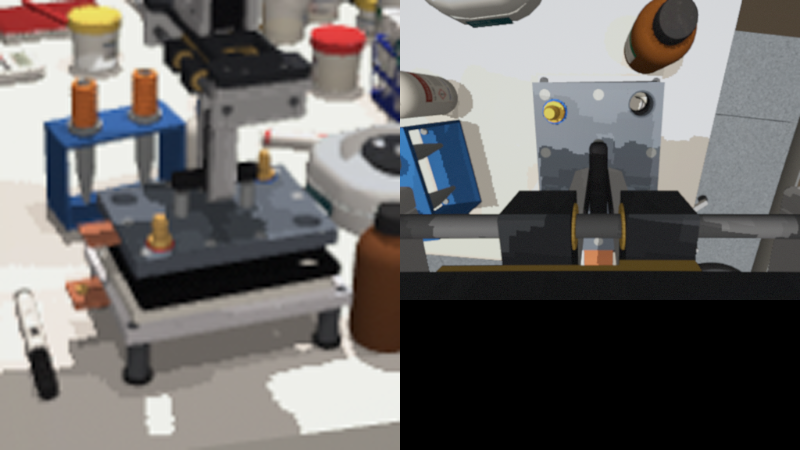

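The plate hovers level over the stack with its tab above the base's tab. Lowering and releasing.

```bash
python3 -m pendant '[[[0,0,-0.6],0],[[0,0,-0.6],0],[[0,0,-0.3],0],[[0,0,-0.15],0],[[0,0,-0.1],0],[[0,0,0],0],[[0,0,0],0]]' && python3 -m pendant '[[[0,0,0],0],[[0,0,0],0],[[0,0,0],0],[[0,0,0],0],[[0,0,0],0],[[0,0,0],0]]' 0.5
```

```text
time_s: 8.38
ee_pos: [0.5108, -0.0325, 0.0984]
eef_rot: [3.141, -0.001, 0.109]
force: [-0.6, 0.1, 1.4]
grip_width: 0.0136
grip_force: 50.0
time_s: 8.88
ee_pos: [0.5105, -0.0325, 0.0979]
eef_rot: [-3.142, 0.0, 0.109]
force: [0.8, 0.3, 0.6]
grip_width: 0.0466
grip_force: 0.0
```

```bash
python3 -m pendant '[[[0,0,1],0],[[0,0,2],0],[[0,0,3],0],[[0,0,3],0],[[0,0,2],0],[[0,1,0.6],0],[[-0.2,2.2,0],0.02],[[-0.3,3,0],0.02],[[-0.3,3,0],0.03],[[-0.3,3,0],0.03],[[-0.3,3,0],0.03],[[-0.3,2.5,0],0],[[-0.3,1.8,0],0],[[0,1,0],0],[[0,0,0],0],[[0,0,0],0]]' 0.6 && python3 - <<'E'
from h import *
import pickle
a=snap('wrist'); pickle.dump(a,open('w4.pkl','wb'))
cv2.imwrite('pics/w4.png',cv2.resize(a['color'][:,:,::-1],(800,600),interpolation=cv2.INTER_CUBIC))
E
```

```text
time_s: 10.22
ee_pos: [0.4904, 0.1725, 0.2136]
eef_rot: [3.141, 0.001, 0.239]
force: [-0.4, 0.2, 0.4]
grip_width: 0.0565
grip_force: 0.0
```

View pics/w4.png

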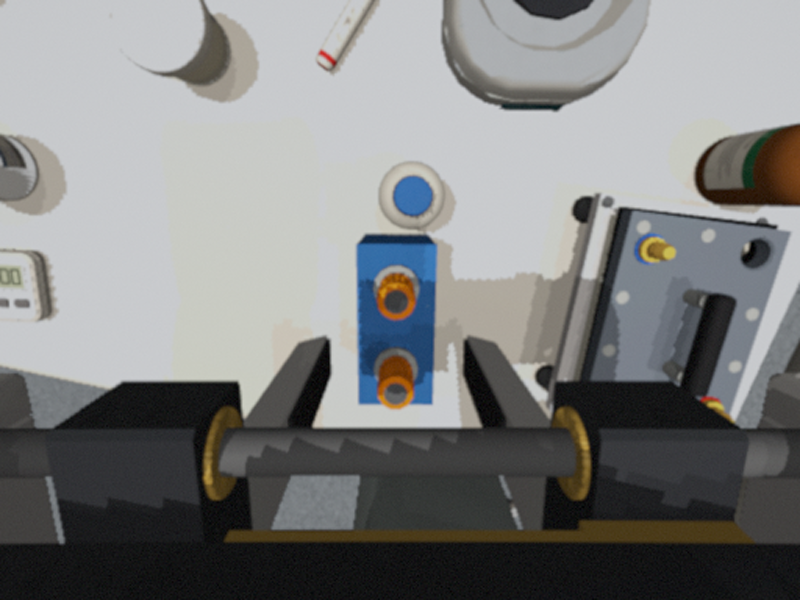

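The head tops are at (396,301) for pin_a and (396,389) for pin_b. The stand's top corners are (357,242), (435,242), (359,403) and (433,404). The placed plate's hole0 is at (757,252) and its back-right corner is near (789,233).

```bash
python3 - <<'E'
from h import *
import pickle
np.set_printoptions(precision=4,suppress=True)
a=pickle.load(open('w4.pkl','rb'))
W=lambda u,v,z: world(a,np.array((u,v))*.64-.18,z)[:2]
p,q=W(396,301,.133),W(396,389,.133);print('a',p,'b',q,np.linalg.norm(p-q),np.arctan2(*(p-q)[::-1]))
print('stand',np.mean([W(u,v,.088) for u,v in((357,242),(435,242),(359,403),(433,404))],0))
print('hole0',W(757,252,.086)); c,s=np.cos(.108),np.sin(.108);R=np.array([[c,-s],[s,c]])
for n,h in(('h0',(.062,-.037)),('h1',(-.062,.037))): print(n,R@h+[.5105,-.032])
E
```

```text
a [0.4953 0.1753] b [0.4393 0.1617] 0.057627525927253447 0.23850545937008438
stand [0.4667 0.1684]
hole0 [ 0.5775 -0.0619]
h0 [ 0.5761 -0.0621]
h1 [ 0.4449 -0.0019]
```

```bash
python3 -m pendant '[[[0.35,0.25,-1],0],[[0,0,-2.5],0],[[0,0,-3],0],[[0,0,-2.4],0],[[0,0,-1.5],0],[[0,0,-0.8],0],[[0,0,-0.3],0],[[0,0,0],0],[[0,0,0],0]]' 0.6 && python3 -m pendant '[[[0,0,0],0],[[0,0,0],0],[[0,0,0],0],[[0,0,0],0],[[0,0,0],0],[[0,0,0],0],[[0,0,0],0],[[0,0,0],0]]' 0 50
```

```text
time_s: 11.02
ee_pos: [0.4945, 0.1749, 0.0997]
eef_rot: [-3.142, -0.001, 0.238]
force: [-0.7, 0.4, -0.4]
grip_width: 0.0563
grip_force: 0.0
time_s: 11.68
ee_pos: [0.4941, 0.175, 0.0991]
eef_rot: [3.142, -0.0, 0.239]
force: [-0.6, -0.5, 2.1]
grip_width: 0.0231
grip_force: 50.0
```

```bash
python3 - <<'E'
from h import *
import pickle
w=snap('wrist'); a=snap('side'); pickle.dump((a,w),open('w5.pkl','wb'))
p=pix(a,(.49,.175,.11)).astype(int)
c=cv2.resize(a['color'][p[1]-36:p[1]+36,p[0]-32:p[0]+32,::-1],(400,450),interpolation=cv2.INTER_CUBIC)
d=cv2.resize(w['color'][96:320,156:356,::-1],(400,448));d=cv2.copyMakeBorder(d,0,2,0,0,cv2.BORDER_CONSTANT)
cv2.imwrite('pics/w5.png',np.hstack([c,d]));print(ctrl.get_obs()['ee_pos'])
E
```

```text
[0.49406962 0.17507814 0.09912235]
```

View pics/w5.png

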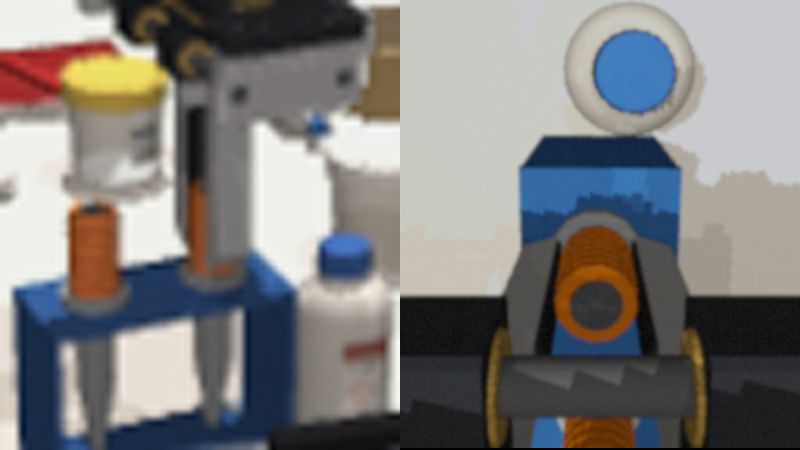

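Pin_a is gripped by its head, 23 mm wide, and stands straight between the pads. The head-top centre is at crop (597,303), which is raw (254.5,247.5).

```bash
python3 - <<'E'
from h import *
import pickle
a,w=pickle.load(open('w5.pkl','rb'))
print(world(w,(254,247.5),.133), pix(w,(.494,.175,.133)), pix(w,(.499,.175,.133)))
E
```

```text
[0.49488563 0.17621986 0.133     ] [255.74531526 249.40765053] [257.88400145 241.29648601]
```

```bash
python3 -m pendant '[[[0,0,0.4],0],[[0,0,1],0],[[0,0,2],0],[[0,0,2.5],0],[[0,0,2.5],0],[[0,0,2.5],0],[[0,0,2],0],[[0,0,0.7],0],[[0.4,-1,0],-0.01],[[0.8,-2.4,0],-0.02],[[1,-3,0],-0.03],[[1,-3,0],-0.03],[[1.1,-3,0],-0.03],[[1.1,-3,0],-0.01],[[1,-3,0],0],[[0.9,-2.6,0],0],[[0.6,-1.8,0],0],[[0.35,-1,0],0],[[0,0,0],0],[[0,0,0],0]]'; python3 - <<'E'
from h import *
import pickle
w=snap('wrist'); a=snap('side'); pickle.dump((a,w),open('w6.pkl','wb'))
p=pix(a,(.55,-.05,.13)).astype(int)
c=cv2.resize(a['color'][p[1]-72:p[1]+72,p[0]-64:p[0]+64,::-1],(400,450),interpolation=cv2.INTER_CUBIC)
d=cv2.resize(w['color'][96:320,156:356,::-1],(400,448));d=cv2.copyMakeBorder(d,0,2,0,0,cv2.BORDER_CONSTANT)
cv2.imwrite('pics/w6.png',np.hstack([c,d]));print(ctrl.get_obs()['ee_pos'],p)
E
```

```text
time_s: 13.45
ee_pos: [0.5761, -0.0629, 0.234]
eef_rot: [-3.141, 0.001, 0.108]
force: [-0.1, 0.7, -1.7]
grip_width: 0.0234
grip_force: 50.0
[ 0.57616567 -0.06193545  0.23465348] [291 219]
```

View pics/w6.png

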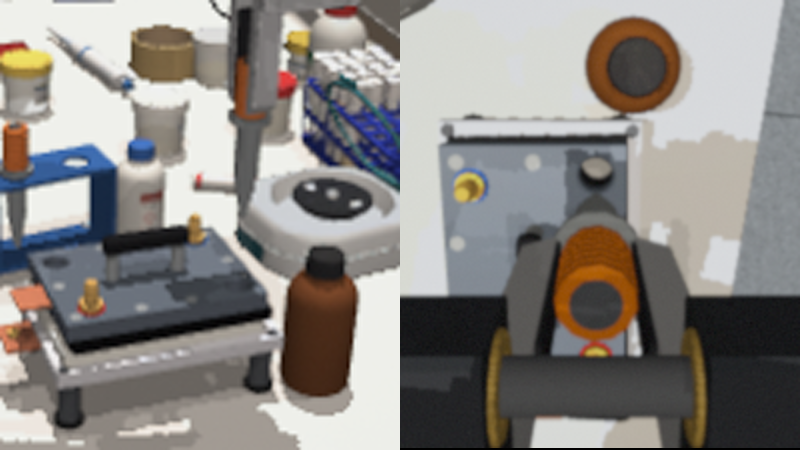

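Here the plate's hole0 is at crop (597,168). The base's back corners are at about (442,121) and (641,120), with corner screws at (448,131) and (632,130).

```bash
python3 - <<'E'
from h import *
import pickle
np.set_printoptions(precision=4,suppress=True)
a,w=pickle.load(open('w6.pkl','rb'))
W=lambda u,v,z: world(w,(156+(u-400)/2-.25,96+v/2-.25),z)[:2]
print('h0',W(597,168,.086),'ee',W(597,303,.2345+.0339))
for z in(.052,):
  l,r=W(442,121,z),W(641,120,z);d=l-r;y=np.arctan2(d[1],d[0])-np.pi/2;c,s=np.cos(y),np.sin(y);R=np.array([[c,-s],[s,c]])
  m=(l+r)/2;print(l,r,np.linalg.norm(d),y,m-R@[.09,0],'baseh0',m-R@[.09,0]+R@[.062,-.037], m-R@[.09,0]+R@[-.062,.037])
  print('plate corners',W(440,147,.086),W(630,138,.086))
E
```

```text
h0 [ 0.5806 -0.0617] ee [ 0.5774 -0.0619]
[0.5938 0.0392] [ 0.6081 -0.087 ] 0.12702182548700136 0.11281793281346553 [ 0.5115 -0.034 ] baseh0 [ 0.5773 -0.0638] [ 0.4457 -0.0042]
plate corners [0.5831 0.0309] [ 0.6003 -0.0789]
```

```bash
python3 -m pendant '[[[0.1,0,-1.5],0],[[0,0,-2.2],0],[[0,0,-1.4],0],[[0,0,-0.7],0],[[0,0,-0.5],0],[[0,0,-0.4],0],[[0,0,-0.4],0],[[0,0,-0.4],0],[[0,0,0],0]]' - 55; python3 -m pendant '[[[0,0,-0.3],0],[[0,0,-0.3],0],[[0,0,-0.3],0],[[0,0,0],0]]'
```

```text
time_s: 14.3
ee_pos: [0.5774, -0.0629, 0.1596]
eef_rot: [-3.141, 0.0, 0.109]
force: [0.3, 1.0, -1.1]
grip_width: 0.0233
grip_force: 55.0
time_s: 14.63
ee_pos: [0.5772, -0.0629, 0.1503]
eef_rot: [-3.141, 0.001, 0.109]
force: [-0.2, 0.1, -1.5]
grip_width: 0.0233
grip_force: 55.0
```

The tip is in the hole and there is no contact force. Continuing down in small steps while I watch the force.

```bash
python3 -m pendant '[[[0,0,-0.3],0],[[0,0,-0.3],0],[[0,0,-0.3],0],[[0,0,0],0]]'; python3 -m pendant '[[[0,0,-0.3],0],[[0,0,-0.3],0],[[0,0,0],0]]';python3 -m pendant '[[[0,0,-0.3],0],[[0,0,-0.3],0],[[0,0,0],0]]'
```

```text
time_s: 14.97
ee_pos: [0.5771, -0.0629, 0.1412]
eef_rot: [-3.141, 0.001, 0.109]
force: [-0.3, 0.3, -1.4]
grip_width: 0.0232
grip_force: 55.0
time_s: 15.22
ee_pos: [0.5773, -0.0629, 0.1352]
eef_rot: [-3.141, 0.001, 0.109]
force: [-0.8, -0.1, -0.8]
grip_width: 0.0233
grip_force: 55.0
time_s: 15.47
ee_pos: [0.5773, -0.0631, 0.1294]
eef_rot: [3.142, 0.001, 0.109]
force: [-0.6, -0.3, -2.5]
grip_width: 0.0234
grip_force: 55.0
```

```bash
for i in 1 2 3; do python3 -m pendant '[[[0,0,-0.25],0],[[0,0,-0.25],0],[[0,0,0],0]]' | egrep 'ee_pos|force'; done
```

```text
ee_pos: [0.5773, -0.063, 0.1244]
force: [-0.5, -0.9, -1.7]
grip_force: 55.0
ee_pos: [0.5772, -0.0629, 0.1193]
force: [-2.8, -0.1, -3.3]
grip_force: 55.0
ee_pos: [0.5773, -0.0628, 0.1143]
force: [-1.0, 0.2, -2.4]
grip_force: 55.0
```

```bash
for i in 1 2 3; do python3 -m pendant '[[[0,0,-0.2],0],[[0,0,-0.2],0],[[0,0,0],0]]' | egrep 'ee_pos|force|rot'; done
```

```text
ee_pos: [0.5773, -0.0629, 0.1104]
eef_rot: [-3.141, 0.0, 0.109]
force: [-1.6, -0.2, -3.5]
grip_force: 55.0
ee_pos: [0.5774, -0.063, 0.1065]
eef_rot: [3.141, 0.0, 0.109]
force: [-1.6, 0.1, -2.4]
grip_force: 55.0
ee_pos: [0.5772, -0.0632, 0.1024]
eef_rot: [3.141, 0.001, 0.109]
force: [-3.7, -2.4, -2.9]
grip_force: 55.0
```

```bash
for i in 1 2; do python3 -m pendant '[[[0,0,-0.15],0],[[0,0,-0.15],0],[[0,0,0],0]]' | egrep 'ee_pos|force|rot'; done
```

```text
ee_pos: [0.5772, -0.0632, 0.0996]
eef_rot: [3.141, 0.001, 0.109]
force: [-4.1, -4.3, -2.4]
grip_force: 55.0
ee_pos: [0.5773, -0.0632, 0.0972]
eef_rot: [3.141, 0.0, 0.109]
force: [-6.5, -3.2, 4.7]
grip_force: 55.0
```

```bash
python3 -m pendant '[[[0,0,-0.1],0],[[0,0,0],0]]' | egrep 'ee_pos|force|rot'; python3 -m pendant '[[[0,0,-0.05],0],[[0,0,0],0]]' | egrep 'ee_pos|force|rot'
```

```text
ee_pos: [0.5775, -0.0632, 0.0971]
eef_rot: [3.141, -0.0, 0.109]
force: [-9.9, -2.0, 13.5]
grip_force: 55.0
ee_pos: [0.5775, -0.0632, 0.0971]
eef_rot: [3.141, -0.001, 0.109]
force: [-11.2, -2.6, 18.1]
grip_force: 55.0
```

Pin_a is home: TCP z is 0.0971, as expected, and the flange bears at 18 N. Releasing and going for pin_b.

```bash
python3 -m pendant '[[[0,0,0.1],0],[[0,0,0],0],[[0,0,0],0],[[0,0,0],0],[[0,0,0],0],[[0,0,0],0]]' 0.5 && python3 -m pendant '[[[0,0,0.5],0],[[0,0,1.5],0],[[0,0,2.5],0],[[0,0,2.5],0],[[0,0,2],0],[[-0.6,1,1],0],[[-1.4,2.4,0],0.02],[[-1.8,2.8,0],0.03],[[-1.9,2.9,0],0.03],[[-1.9,2.9,0],0.03],[[-1.9,2.9,0],0.02],[[-1.8,2.8,0],0],[[-1.5,2.3,0],0],[[-0.9,1.5,0],0],[[-0.5,0.9,0],0],[[0,0,0],0],[[0,0,0],0]]' 0.55
```

```text
time_s: 18.3
ee_pos: [0.5775, -0.0629, 0.0963]
eef_rot: [-3.141, -0.0, 0.109]
force: [0.7, -1.0, -0.0]
grip_width: 0.047
grip_force: 0.0
time_s: 19.72
ee_pos: [0.4354, 0.161, 0.1963]
eef_rot: [3.141, 0.0, 0.24]
force: [0.2, -0.3, 0.2]
grip_width: 0.0514
grip_force: 0.0
```

```bash
python3 -m pendant '[[[0,0,-1],0],[[0,0,-2.2],0],[[0,0,-2.8],0],[[0,0,-2],0],[[0,0,-1],0],[[0,0,-0.5],0],[[0,0,-0.2],0],[[0,0,0],0]]' 0.55 && python3 -m pendant '[[[0,0,0],0],[[0,0,0],0],[[0,0,0],0],[[0,0,0],0],[[0,0,0],0],[[0,0,0],0],[[0,0,0],0],[[0,0,0],0]]' 0 55; python3 - <<'E'
from h import *
import pickle
w=snap('wrist'); a=snap('side'); pickle.dump((a,w),open('w7.pkl','wb'))
p=pix(a,(.47,.06,.09)).astype(int)
c=cv2.resize(a['color'][p[1]-81:p[1]+81,p[0]-72:p[0]+72,::-1],(400,450),interpolation=cv2.INTER_CUBIC)
d=cv2.resize(w['color'][96:320,156:356,::-1],(400,448));d=cv2.copyMakeBorder(d,0,2,0,0,cv2.BORDER_CONSTANT)
cv2.imwrite('pics/w7.png',np.hstack([c,d]))
E
```

```text
time_s: 20.38
ee_pos: [0.4359, 0.1609, 0.0998]
eef_rot: [-3.142, -0.001, 0.238]
force: [0.7, -1.3, 0.9]
grip_width: 0.0516
grip_force: 0.0
time_s: 21.05
ee_pos: [0.4357, 0.1611, 0.0998]
eef_rot: [-3.142, -0.001, 0.239]
force: [-1.3, -0.2, 5.1]
grip_width: 0.023
grip_force: 55.0
```

View pics/w7.png

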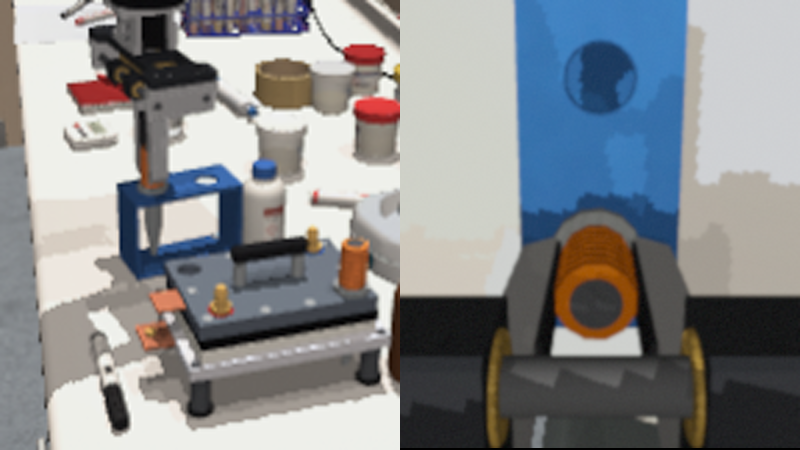

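Pin_a sits upright, flange down on the plate. Pin_b is gripped at the same spot in the pads, its head top at crop (597,303). Lifting it and moving to hole1.

```bash
python3 -m pendant '[[[0,0,0.4],0],[[0,0,1],0],[[0,0,2],0],[[0,0,2.5],0],[[0,0,2.5],0],[[0,0,2.5],0],[[0,0,2],0],[[0,0,0.6],0],[[0,-1,0],-0.01],[[0.1,-2.2,0],-0.02],[[0.2,-2.8,0],-0.03],[[0.2,-2.8,0],-0.03],[[0.2,-2.8,0],-0.03],[[0.2,-2.4,0],-0.01],[[0.1,-1.6,0],0],[[0,-0.8,0],0],[[0,0,0],0],[[0,0,0],0]]'; python3 - <<'E'
from h import *
import pickle
w=snap('wrist'); pickle.dump(w,open('w8.pkl','wb'))
cv2.imwrite('pics/w8.png',cv2.resize(w['color'][60:320,126:386,::-1],(598,598)))
print(ctrl.get_obs()['ee_pos'])
E
```

```text
time_s: 22.65
ee_pos: [0.4451, -0.0029, 0.2338]
eef_rot: [-3.141, 0.001, 0.108]
force: [0.0, 0.8, -0.9]
grip_width: 0.0229
grip_force: 55.0
[ 0.4452215  -0.00244825  0.23395078]
```

View pics/w8.png

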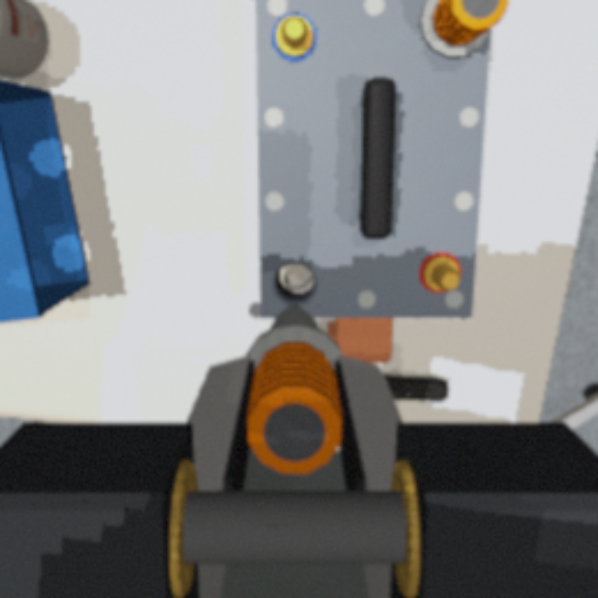

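Hole1 is at (296,279), directly ahead of the tip at (294,310). That is the same relation as at hole0, so the lateral position is right. Descending.

```bash
python3 -m pendant '[[[0.05,-0.05,-1.5],0],[[0,0,-2.2],0],[[0,0,-1.4],0],[[0,0,-0.7],0],[[0,0,-0.5],0],[[0,0,-0.4],0],[[0,0,-0.4],0],[[0,0,-0.4],0],[[0,0,0],0]]' | egrep 'ee_pos|force'; for i in 1 2; do python3 -m pendant '[[[0,0,-0.3],0],[[0,0,-0.3],0],[[0,0,-0.3],0],[[0,0,0],0]]' | egrep 'ee_pos|force'; done
```

```text
ee_pos: [0.4459, -0.0034, 0.1591]
force: [-1.4, 0.3, -1.8]
grip_force: 55.0
ee_pos: [0.4458, -0.0034, 0.1499]
force: [0.2, -0.0, -1.8]
grip_force: 55.0
ee_pos: [0.4457, -0.0034, 0.1408]
force: [-0.5, -0.1, -0.8]
grip_force: 55.0
```

```bash
for i in 1 2 3; do python3 -m pendant '[[[0,0,-0.25],0],[[0,0,-0.25],0],[[0,0,0],0]]' | egrep 'ee_pos|force'; done
```

```text
ee_pos: [0.4457, -0.0035, 0.1359]
force: [-0.3, 0.3, -1.3]
grip_force: 55.0
ee_pos: [0.4458, -0.0035, 0.131]
force: [-2.0, -1.1, -2.2]
grip_force: 55.0
ee_pos: [0.4458, -0.0035, 0.126]
force: [-0.7, -1.4, -1.4]
grip_force: 55.0
```

```bash
for i in 1 2 3; do python3 -m pendant '[[[0,0,-0.25],0],[[0,0,-0.25],0],[[0,0,0],0]]' | egrep 'ee_pos|force'; done
```

```text
ee_pos: [0.4459, -0.0034, 0.121]
force: [-0.9, -0.7, -2.2]
grip_force: 55.0
ee_pos: [0.4458, -0.0034, 0.116]
force: [-1.1, -2.0, -2.2]
grip_force: 55.0
ee_pos: [0.4458, -0.0034, 0.1109]
force: [0.0, -0.6, -2.3]
grip_force: 55.0
```

```bash
for i in 1 2 3; do python3 -m pendant '[[[0,0,-0.2],0],[[0,0,-0.2],0],[[0,0,0],0]]' | egrep 'ee_pos|force'; done
```

```text
ee_pos: [0.4459, -0.0034, 0.107]
force: [-0.7, -0.8, -2.8]
grip_force: 55.0
ee_pos: [0.4458, -0.0034, 0.1031]
force: [-1.7, -0.3, -2.1]
grip_force: 55.0
ee_pos: [0.4458, -0.0034, 0.099]
force: [-1.9, -0.2, -2.9]
grip_force: 55.0
```

```bash
python3 -m pendant '[[[0,0,-0.1],0],[[0,0,-0.1],0],[[0,0,0],0]]' | egrep 'ee_pos|force'; python3 -m pendant '[[[0,0,-0.05],0],[[0,0,0],0]]' | egrep 'ee_pos|force'
```

```text
ee_pos: [0.446, -0.0034, 0.0978]
force: [-5.1, 0.2, 4.5]
grip_force: 55.0
ee_pos: [0.4461, -0.0034, 0.0977]
force: [-8.4, 0.9, 11.9]
grip_force: 55.0
```

Pin_b is seated too (0.0977 m, 12 N). Releasing, retreating and checking.

```bash
python3 -m pendant '[[[0,0,0.05],0],[[0,0,0],0],[[0,0,0],0],[[0,0,0],0],[[0,0,0],0],[[0,0,0],0]]' 0.45 && python3 -m pendant '[[[0,0,0.5],0],[[0,0,1.5],0],[[0,0,2.5],0],[[0,0,2.5],0],[[0,0,2.5],0],[[-0.5,0,2.5],0],[[-1.5,0,1.5],0],[[-2,0,0],0],[[-1,0,0],0],[[0,0,0],0],[[0,0,0],0]]'; python3 - <<'E'
from h import *
w=snap('wrist'); a=snap('side')
p=pix(a,(.5,-.04,.08)).astype(int)
c=cv2.resize(a['color'][p[1]-54:p[1]+54,p[0]-48:p[0]+48,::-1],(400,450),interpolation=cv2.INTER_CUBIC)
d=cv2.resize(w['color'][60:285,156:356,::-1],(400,450))
cv2.imwrite('pics/w9.png',np.hstack([c,d]))
E
```

```text
time_s: 27.28
ee_pos: [0.446, -0.0035, 0.0974]
eef_rot: [3.142, -0.0, 0.109]
force: [-0.2, 0.8, -1.0]
grip_width: 0.0424
grip_force: 0.0
time_s: 28.2
ee_pos: [0.3961, -0.0035, 0.2325]
eef_rot: [3.142, -0.0, 0.109]
force: [-0.3, 0.1, 0.6]
grip_width: 0.0421
grip_force: 0.0
```

View pics/w9.png

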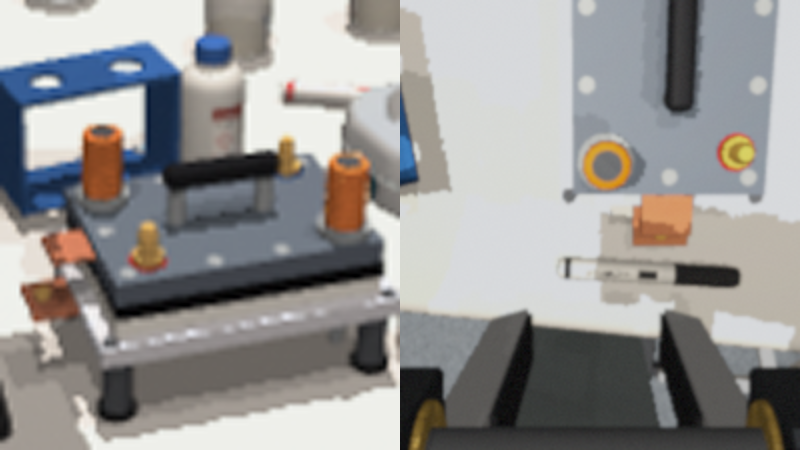

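Both pins are upright with their flanges on the plate at (103,195) and (345,225). The layers look flush and the copper tabs line up, so I'm handing in.

```bash
python3 -c "
from station import ctrl
print(ctrl.hand_in())"
```

```text
the job is handed in; nothing more can be done
None
```

I laid the end plate on the stack with its copper tab over the base's, drove both pins home and left them in, and handed the job in at about 28 s of robot time; hand-in returned no verdict, but the last pictures showed flanges seated and layers flush.

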